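# Hold the pivot pin through both trunnion bushings

## Robot

A 6-joint arm with a two-finger parallel gripper is mounted at the origin on the work surface. World frame = base frame: x ahead of the robot, y to its left, z up, the work surface at z = 0. Lengths are in m, angles in degrees, forces in N, time in s.
With the tool pointing down it reaches from about 0.25 to 0.725 m from the base axis. Payload 9.7 kg.
Tool frame: the origin (TCP) lies at the very end of the fingers, on their centre line; the grasp point (between the pads) lies 19 mm behind it (bot.pinch_z is the distance from the TCP to the grasp point, in m); x points along the fingers, z is the direction in which the jaws open and shut, and the axes are right-handed (so a half turn about x gives the same grasp; the last joint's range is limited). The gripper opens to 85 mm and grips with 20 to 120 N. Pads are 22 mm wide; open, the fingers measure 114 mm over their backs; the gripper's body (76 mm by 85 mm) begins 54 mm behind the grasp point. The pads swing forward as they close: fully open they stand 13 mm farther back than shut.
Start: joints at [64.859, 4.979, 10.078, 95.1, 0, 90], TCP at [0.234, 0.498, 0.231] pointing down, gripper open.
Joint ranges: [-179.16, 179.16], [-48.56, 103.87], [-65.8, 70.77], [-126.05, 130.52], [-82.76, 87.17], [-180, 180]. Speed limits (degrees/s): [127.2, 127.2, 147.25, 180, 180, 180].

## Interface

Orientations are given as [roll, pitch, yaw] about the fixed x, y, z axes, in that order (R = Rz(yaw) Ry(pitch) Rx(roll)).
In Python, from workcell import bot gives the robot as it stands.
- The arm moves only by the tool play_rows, never from a script. Its argument "rows" is a list of rows, each a list of 3 entries, a list of its own where there are three numbers: the shift along the tool's x, y, z in cm, then the turn about the tool's x in degrees, then the finger opening in cm, from 0 to 8.54. A call has 1 to 12 rows; each row is the pose to reach, as a shift and turn from the pose commanded when the call began, along the tool's axes at that moment; what a row does not reach only later rows make up. A row lasts 1/12 s, in which the tool goes at most 41.7 mm and 7.16 degrees, less where a joint would pass 70% of its speed; a pose out of reach is approached as far as the arm can. A call with a gripper value outside its range is refused whole. The fingers move at their own pace and stop on an object; "squeeze" is the grip in N (left out, the last holds). Time passes only in rows, so rows that repeat a pose let the fingers close. It gives the time, the measured TCP pose, the force and the opening at its end, in the units of the state.
- bot.get_obs(): the state, without advancing time (a new reading comes with each control period).
- bot.camera(name): name is "scene" or "top" or "wrist"; returns (picture, depth): 420x560x3 uint8, blue, green, red; 420x560 float32, m along the optical axis (not along the pixel's ray), 0 where there is no reading.
- bot.camera_model(name): a dict with "fx", "fy", "cx", "cy" (pixels), "origin" and "attitude" of the camera in the world; the wrist camera has in their place "mount" (4x4, takes a point from camera to tool coordinates, whose origin is the TCP and whose axes are the tool frame's). Camera axes: x right, y down, z forward; pixel columns grow to the right and rows downward; lengths in m; the calibration is good to about 2 mm. A picture is of the moment at which its call begins: read the wrist's pose just before it. camera_model takes no time and is no camera call.
- bot.job_done(): hands the job in, once; it reports no verdict.
The state is a dict: "time": time; "q": joint angles; "qd": joint speeds; "joint_efforts": joint torques, N m; "ee_pos": TCP position; "tcp_rot": TCP orientation; "wrist_force": force on the tool from outside, world axes, zero at the start; "torque": the same for the moment, N m; "opening": finger opening in m.
Only numpy, scipy, OpenCV 4.12 (cv2) and the standard library are available. Lean on these libraries where they do the work, as an engineer would, in place of code of your own. Each camera call takes 0.05 s, during which the arm holds its last target.

## Task

Take the orange-headed pivot pin out of its grey stand and thread it from above down through the upper and then the lower bronze bushing of the stainless trunnion mount. Finish while still holding the pin there at rest: its tip stands out below the lower bushing and a gap of about 1 cm is left between the underside of its head and the upper bushing, so that a shim washer can be fitted under the head. Do not shift the seal, valve or cylinder lying around.

Things in the scene. Friction and masses are not known exactly. Their poses are not given: they have to be found in the camera images.
- pin_head (a point): centre of the pin's head: an upright orange plastic cylinder 24 mm in diameter, 38 mm tall, with two thin black bands; to be gripped here. Below it runs a steel shank 12 mm in diameter, 90 mm long (the shank starts 19 mm below this point), with the last 8 mm tapered to 5 mm. The pin weighs about 0.13 kg. Its z axis runs along the pin from tip to head. At the start the pin stands upright, loosely, 45 mm deep in the hole of the stand.
- pin_tip (a point): lower end of the pin's shank, on its axis, 109 mm below the centre of the head; z axis along the pin towards the head
- pin_shoulder (a point): centre of the underside of the pin's head, 90 mm above the tip and 19 mm below the centre of the head
- stand: grey plastic block 75 x 75 x 55 mm, fixed to the bench, with one upright hole (13.5 mm wide, 45 mm deep) in the middle of its top that holds the pin; origin at the centre of its underside
- mount: stainless trunnion mount fixed to the bench: base plate 105 x 76 x 8 mm, an upright web on its -x side as high as the upper lug (100 mm), and two level lugs 56 x 56 x 12 mm one above the other (undersides 38 and 88 mm above the bench), each with an upright bronze bushing; origin on the bushings' common vertical axis at bench level, z up, open side to its +x. Nothing stands above the upper bushing. The base plate below has no hole: its top is 8 mm above the bench.
- upper_bushing (a point): centre of the upper mouth of the upper bronze bushing, 103 mm above the bench; bore 15 mm, outer diameter 24 mm, 18 mm long, so it ends 18 mm below this point
- lower_bushing (a point): centre of the upper mouth of the lower bronze bushing, 53 mm above the bench, straight below the upper one; bore 15 mm, 18 mm long, so its lower end is 35 mm above the bench
- seal: bystander: blue piston seal ring, 50 mm outer diameter, 8 mm high, lying flat; origin at the centre of its underside
- valve: bystander: black flow valve with brass ends, 56 x 24 mm, 42 mm high; origin at the centre of its underside
- cylinder: bystander: matte silver compact cylinder standing on end, 56 x 56 mm, 64 mm high; origin at the centre of its underside
- test_port: fixed steel block 90 x 80 x 50 mm with a round bayonet port on top, 66 mm high in all; origin at the centre of its underside
Not all that is in view belongs to the job. There is more than one size of the part that bears pin_head; the job needs the smallest.

How it is judged:
By the outcome, as a careful person would: the job done as asked, in the order asked, and still so for the second after the job is handed in, while the arm keeps its last pose, push and grip.
It also fails if it takes over 58 s, if anything falls off the work surface, if the arm or the gripper's body presses on something with over 40 N, if the wrist force passes 120 N, or if a joint passes its speed limit or range.

## Working session

There is one attempt and no reset: what is moved stays moved. The work goes in short steps, Python scripts to look and compute and a tool call to move; the robot and the scene stay as the last step left them, time stands still between calls to the robot, and variables do not carry over. Pictures are saved under pics/ and viewed, and the job is handed in when it is done.

Besides the shell and the picture viewer there is one more tool, called after ">>>" in YAML: its name, and indented under it one key for each argument. play_rows: Moves the arm, as the interface text tells. Its arguments: {"type":"object","properties":{"rows":{"type":"array"},"squeeze":{"type":"number"}},"required":["rows"]}

```bash
ls; mkdir -p pics
python3 - <<'E'
from workcell import bot
import cv2,numpy as np
o=bot.get_obs(); print(o, bot.pinch_z)
for n in ["scene","top","wrist"]:
    p,d=bot.camera(n); cv2.imwrite(f"pics/{n}0.png",p); np.save(f"pics/{n}0.npy",d); m=bot.camera_model(n); print(n,m)
E
```

```text
pics
{'time': 0.0, 'q': array([6.48581404e+01, 5.01007259e+00, 1.00328741e+01, 9.50985885e+01,
       9.53092360e-04, 8.99983394e+01]), 'qd': array([-0.04886315, -0.07634739,  0.07330825,  0.0064795 ,  0.03793227,
       -0.02330264]), 'joint_efforts': array([-2.90252494e-03, -5.20387995e+01,  4.64804614e+01,  1.61664840e-02,
       -1.12237722e-04,  3.47154625e-06]), 'ee_pos': array([0.23357021, 0.49768333, 0.23057877]), 'tcp_rot': array([ 179.27782941,   89.92420706, -115.8623703 ]), 'wrist_force': array([ 0.11924706, -0.39874049, -0.24859803]), 'torque': array([-0.02878906,  0.02106997,  0.01361626]), 'opening': 0.08545842437273973} 0.0187
scene {'fx': 387.720699803833, 'fy': 387.720699803833, 'cx': 279.42399319623297, 'cy': 208.52851102378514, 'origin': array([ 0.99615687, -0.63832494,  0.59371863]), 'attitude': array([-122.60107716,    0.75772925,   36.17024598])}
top {'fx': 424.7527979292073, 'fy': 424.7527979292073, 'cx': 279.5450814423967, 'cy': 209.3841449287237, 'origin': array([ 0.32375108, -0.00383258,  1.27524066]), 'attitude': array([-1.68919889e+02,  1.57585486e-01, -8.93835739e+01])}
wrist {'fx': 316.5350827120932, 'fy': 316.5350827120932, 'cx': 271.24215532450694, 'cy': 213.91642604782527, 'mount': array([[ 1.53843266e-03, -3.06318044e-01,  9.51927985e-01,
        -1.42368901e-01],
       [-2.88460867e-04, -9.51929208e-01, -3.06317972e-01,
         7.85808058e-02],
       [ 9.99998775e-01,  1.96655599e-04, -1.55283975e-03,
         7.19253931e-04],
       [ 0.00000000e+00,  0.00000000e+00,  0.00000000e+00,
         1.00000000e+00]])}
```

View pics/scene0.png

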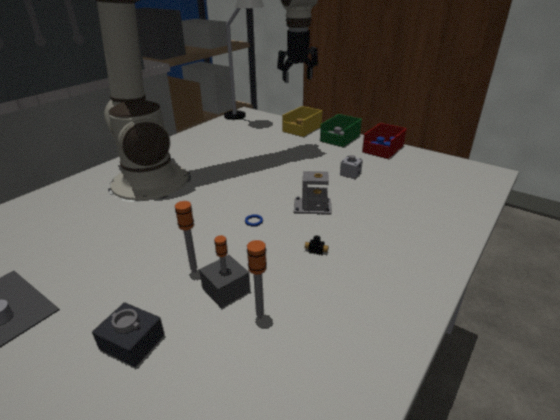

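View pics/top0.png

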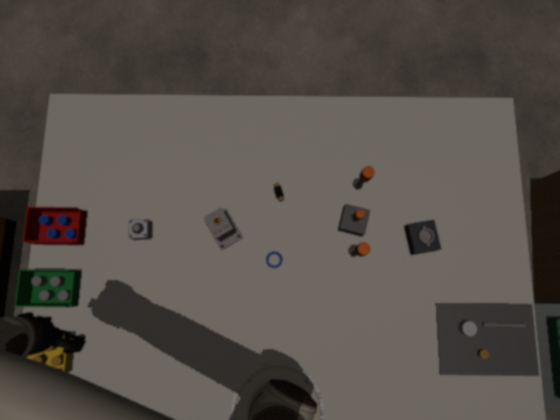

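View pics/wrist0.png

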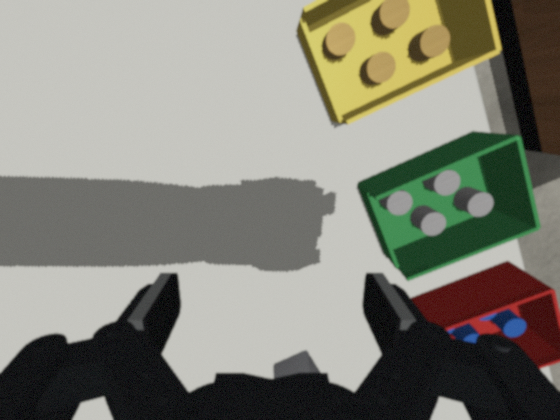

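Scene picture: three orange heads, at (185,215), (221,246) and (257,257). Only (221,246) stands in the grey block, and it is the smallest. In the top view it is at (360,215), and the bushing is near (217,220). I'll confirm with crops and measure.

```bash
cat > h.py <<'E'
import numpy as np,cv2
from workcell import bot
from scipy.spatial.transform import Rotation as R
def Rm(e): return R.from_euler('xyz',e,degrees=True).as_matrix()
def cam(n,pose=None):
    m=bot.camera_model(n); K=(m['fx'],m['fy'],m['cx'],m['cy'])
    if 'mount' in m:
        p,r=pose; T=np.eye(4);T[:3,:3]=Rm(r);T[:3,3]=p; M=T@m['mount']; return K,M[:3,3],M[:3,:3]
    return K,np.array(m['origin']),Rm(m['attitude'])
def ray(c,u,v):
    K,o,A=c; d=A@np.array([(u-K[2])/K[0],(v-K[3])/K[1],1.]); return o,d
def onz(c,u,v,z):
    o,d=ray(c,u,v); return o+d*(z-o[2])/d[2]
def pt(c,u,v,dep):
    o,d=ray(c,u,v); return o+d*dep
def cloud(c,d):
    K,o,A=c; v,u=np.mgrid[:d.shape[0],:d.shape[1]]
    P=np.stack([(u-K[2])/K[0]*d,(v-K[3])/K[1]*d,d],-1); return P@A.T+o
def proj(c,P):
    K,o,A=c; q=A.T@(np.array(P)-o); return K[0]*q[0]/q[2]+K[2],K[1]*q[1]/q[2]+K[3]
E
python3 - <<'E'
from h import *
for n in ['scene','top']:
    im=cv2.imread(f'pics/{n}0.png'); d=np.load(f'pics/{n}0.npy'); c=cam(n); P=cloud(c,d)
    h=cv2.cvtColor(im,cv2.COLOR_BGR2HSV)
    m=((h[...,0]<14)&(h[...,1]>170)&(h[...,2]>90)).astype(np.uint8)
    k,l,s,ce=cv2.connectedComponentsWithStats(m)
    for i in range(1,k):
        if s[i,4]<15: continue
        Q=P[(l==i)&(d>0)]
        print(n,s[i],ce[i].round(1),Q.min(0).round(3),np.median(Q,0).round(3),Q.max(0).round(3))
a=cv2.imread('pics/scene0.png'); b=cv2.imread('pics/top0.png')
x=cv2.resize(a[190:330,160:300],(400,400),interpolation=cv2.INTER_CUBIC)
y=cv2.resize(b[180:260,190:270],(400,400),interpolation=cv2.INTER_CUBIC)
cv2.imwrite('pics/crop1.png',np.hstack([x,y]))
for n,(u,v) in [('scene',(300,330)),('top',(280,330)),('top',(60,330))]:
    d=np.load(f'pics/{n}0.npy'); print(pt(cam(n),u,v,d[v,u]))
# mount / stand heights in top
d=np.load('pics/top0.npy');P=cloud(cam('top'),d)
print((P[205:252:3,200:246:3,2]*1000).round().astype(int))
print((P[200:240:3,335:375:3,2]*1000).round().astype(int))
E
```

```text
scene [176 202  14   8  88] [182.4 205.4] [ 0.429 -0.235  0.179] [ 0.443 -0.222  0.181] [ 0.456 -0.209  0.183]
scene [215 236  10   7  49] [219.7 239.3] [ 0.531 -0.232  0.137] [ 0.542 -0.223  0.138] [ 0.55  -0.213  0.14 ]
scene [248 241  17  11 148] [255.6 246.2] [ 0.632 -0.255  0.178] [ 0.648 -0.24   0.18 ] [ 0.662 -0.226  0.182]
top [363 167  11  10  86] [368.  171.6] [ 0.631 -0.248  0.174] [ 0.643 -0.234  0.181] [ 0.657 -0.22   0.184]
top [357 210   7   8  46] [359.9 213.4] [ 0.527 -0.226  0.135] [ 0.538 -0.217  0.138] [ 0.548 -0.209  0.144]
top [ 68 214  10  13  70] [ 74.4 219.4] [ 0.514  0.615 -0.001] [0.536 0.624 0.005] [0.553 0.646 0.011]
top [ 53 224  12   7  26] [ 59.2 226.8] [ 0.502  0.652 -0.001] [0.512 0.67  0.004] [0.52  0.689 0.008]
top [ 41 227   7  13  46] [ 43.1 234. ] [ 0.474  0.704 -0.002] [0.488 0.715 0.006] [0.511 0.726 0.01 ]
top [ 61 236   9   5  20] [ 64.  238.8] [0.472 0.636 0.001] [0.475 0.653 0.004] [0.485 0.661 0.01 ]
top [358 243  12  12  98] [363.4 248.2] [ 0.423 -0.23   0.176] [ 0.439 -0.215  0.18 ] [ 0.452 -0.201  0.186]
[ 7.27510100e-01 -2.17680903e-0
[... 1487 characters left out ...]
1   55  137  137  138   55   55   -2    0]
 [   1    1   17   57   54   58   54  139  144  136   60   54   -1    1]
 [   0    0   38   55   56   56   61  114  128   52   54   56    0    0]
 [  -1   -1   57   54   55   55   57   54   54   58   53   -6    2   -4]
 [   1   -1   57   55   58   57   52   55   56   53   52    3   -1   -2]
 [  -2   14   52   53   53   55   53   54   54   53   56   -3    2    0]
 [   1   15   19   36   50   55   52   56   52   59   54   -1   -1    1]
 [  -4    0    3    2    1   14   26   38   49   60    4    4   -5    0]
 [  -4    3    0   -2    0   -2    1   -3    1    3   -2   -1 1275    1]
 [   2   -2    0    2   -4   -2   -1   -6   -3    0   -2   -5   -3    0]]
```

View pics/crop1.png

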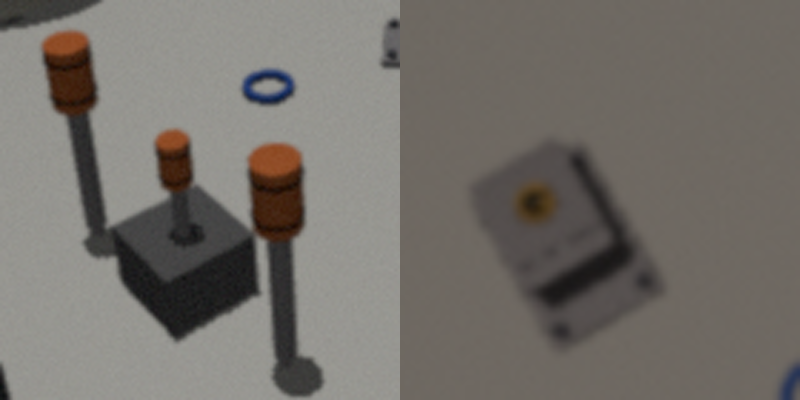

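The crop confirms the choice. The small pin at (221,246) is in the grey stand with its top at 138 mm, which matches 10+90+38 mm. The two taller ones, 181 mm at the top, stand on the bench. Next I'll measure the bushing and plan the tool axes.

Run:
```python
from h import *
im=cv2.imread('pics/top0.png'); h=cv2.cvtColor(im,cv2.COLOR_BGR2HSV)
m=((h[...,0]>10)&(h[...,0]<30)&(h[...,1]>110)).astype(np.uint8)
m[:, :205]=0; m[:,235:]=0; m[:200]=0; m[250:]=0
v,u=np.nonzero(m); print(len(u),u.min(),u.max(),v.min(),v.max()); cu,cv_=(u.min()+u.max())/2,(v.min()+v.max())/2
print('bushing',onz(cam('top'),cu,cv_,.103))
o=bot.get_obs(); A=Rm(o['tcp_rot']); print(A.round(4),o['ee_pos'])
im=cv2.imread('pics/scene0.png'); cv2.imwrite('pics/crop2.png',cv2.resize(im[150:270,240:400],(800,600),interpolation=cv2.INTER_CUBIC))
```

```text
42 213 220 217 223
bushing [0.52117785 0.17803485 0.103     ]
[[-4.000e-04 -9.053e-01  4.248e-01]
 [-1.000e-03  4.248e-01  9.053e-01]
 [-1.000e+00 -0.000e+00 -1.100e-03]] [0.23356767 0.49773476 0.23073886]
```

View pics/crop2.png

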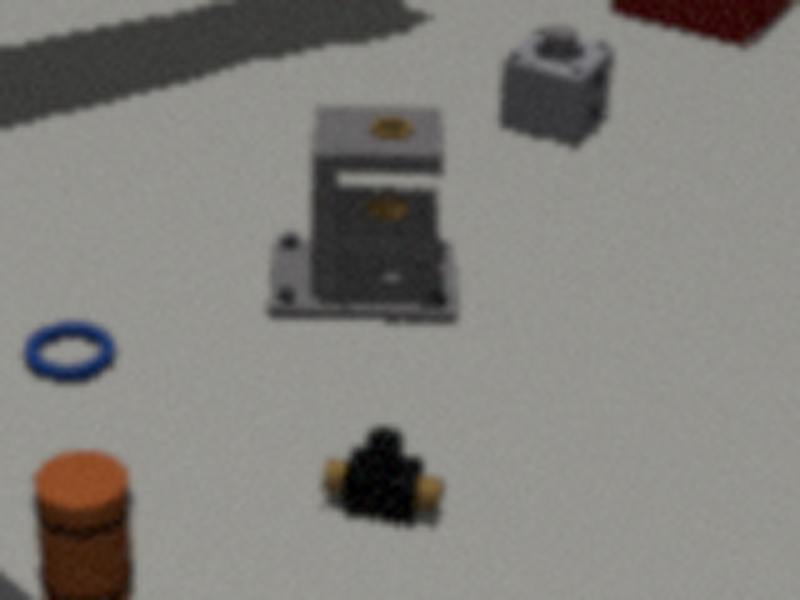

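>>> play_rows:
  rows:
    - [[0.3,-3.3,-1.4],-2,6]
    - [[0.8,-6.6,-2.8],-4,6]
    - [[1.2,-9.9,-4.2],-6,6]
    - [[1.6,-13.2,-5.6],-8,6]
    - [[2,-16.5,-7],-10,6]
    - [[2.4,-19.8,-8.4],-13,6]
    - [[2.8,-23.1,-9.8],-15,6]
    - [[3.2,-26.4,-11.2],-17,6]
    - [[3.6,-29.7,-12.6],-19,6]
    - [[4.0,-33,-14],-21,6]
    - [[4.4,-36.3,-15.4],-23,6]
    - [[4.7,-39.6,-16.7],-25,6]

```text
time: 1.15
ee_pos: [0.5219, 0.1767, 0.1838]
tcp_rot: [112.1, 90.0, -157.9]
wrist_force: [-0.0, 1.3, -0.3]
opening: 0.0598
```

>>> play_rows:
  rows:
    - [[0,0,0],0,6]
    - [[0,0,0],0,6]
    - [[0,0,0],0,6]

```text
time: 1.4
ee_pos: [0.521, 0.1784, 0.184]
tcp_rot: [91.9, 90.0, -178.3]
wrist_force: [-0.2, -0.1, 1.3]
opening: 0.0597
```

Run:
```python
from h import *
o=bot.get_obs(); print(o); A=Rm(o['tcp_rot']); print(A.round(4))
p,d=bot.camera("wrist"); cv2.imwrite("pics/w1.png",p); np.save("pics/w1.npy",d)
np.savez('pics/w1p.npz',p=o['ee_pos'],r=o['tcp_rot'])
```

```text
{'time': 1.4, 'q': array([1.89014061e+01, 4.38058738e+00, 4.20060231e+00, 8.98632215e+01,
       1.33830243e-02, 1.91012097e+01]), 'qd': array([ 1.38668959, -0.62482575, -0.19181761, -0.03632571,  0.05135749,
       -0.00454264]), 'joint_efforts': array([ -1.48154408, -50.98345041,  46.91575885,  -0.08043635,
        -0.05942609,  -0.06431375]), 'ee_pos': array([0.52095947, 0.17844894, 0.18404299]), 'tcp_rot': array([  91.8910999 ,   89.95476823, -178.30870876]), 'wrist_force': array([-0.18794716, -0.13833544,  1.333263  ]), 'torque': array([-0.00412357, -0.02873904, -0.03324516]), 'opening': 0.05965525453859148}
[[-8.0e-04 -1.0e+00  3.5e-03]
 [-0.0e+00  3.5e-03  1.0e+00]
 [-1.0e+00  8.0e-04 -0.0e+00]]
```

View pics/w1.png

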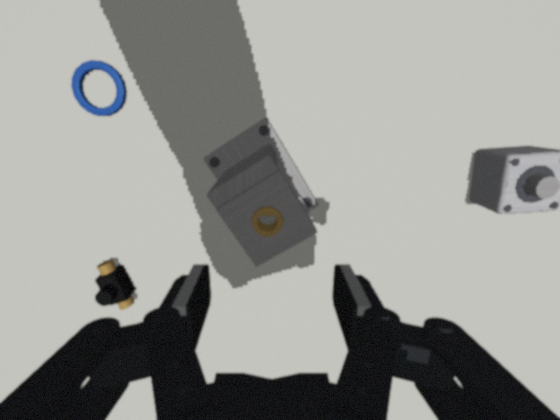

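The wrist view shows the bronze ring at (267,221), the blue seal at (98,88), the valve at (115,285) and the cylinder at (530,180). Now I'll fit the ring.

```bash
cat >> h.py <<'E'
def wpic(tag):
    o=bot.get_obs(); p,d=bot.camera("wrist"); cv2.imwrite(f"pics/{tag}.png",p); np.savez(f'pics/{tag}.npz',p=o['ee_pos'],r=o['tcp_rot'],d=d); return p,d,(o['ee_pos'],o['tcp_rot'])
def bronze(p,box):
    h=cv2.cvtColor(p,cv2.COLOR_BGR2HSV); m=((h[...,0]>10)&(h[...,0]<32)&(h[...,1]>90)).astype(np.uint8)
    q=np.zeros_like(m); x0,y0,x1,y1=box; q[y0:y1,x0:x1]=m[y0:y1,x0:x1]; return q
def biggest(m):
    c=cv2.findContours(m,cv2.RETR_EXTERNAL,cv2.CHAIN_APPROX_NONE)[0]; c=max(c,key=cv2.contourArea); return c,cv2.fitEllipse(cv2.convexHull(c))
E
python3 - <<'E'
from h import *
for rep in range(2):
    p,d,pose=wpic(f'w2_{rep}')
    m=bronze(p,(230,190,310,255)); c,e=biggest(m); print(pose[0].round(4),e, cv2.minEnclosingCircle(c))
    cc=cam('wrist',pose); print('bush',onz(cc,*e[0],.103).round(4))
    P=cloud(cc,d)
    ring=m>0; print('ring z',np.median(P[ring][:,2]), 'lug z',np.median(P[235:250,255:275,2]))
x=cv2.resize(p[170:270,200:333],(800,600),interpolation=cv2.INTER_NEAREST)
cv2.imwrite('pics/c3.png',x)
E
```

```text
[0.5207 0.1789 0.1843] ((266.2757873535156, 221.20396423339844), (28.8123836517334, 29.802677154541016), 93.59405517578125) ((266.1551818847656, 221.2310333251953), 15.011632919311523)
bush [0.52   0.1756 0.103 ]
ring z 0.10223431304137007 lug z 0.09955337505662569
[0.5207 0.1792 0.1845] ((265.8687438964844, 221.08212280273438), (28.547422409057617, 29.961217880249023), 89.34703826904297) ((265.9556579589844, 221.1697235107422), 15.067336082458496)
bush [0.5199 0.1756 0.103 ]
ring z 0.10214950703256712 lug z 0.09966184637874732
```

View pics/c3.png

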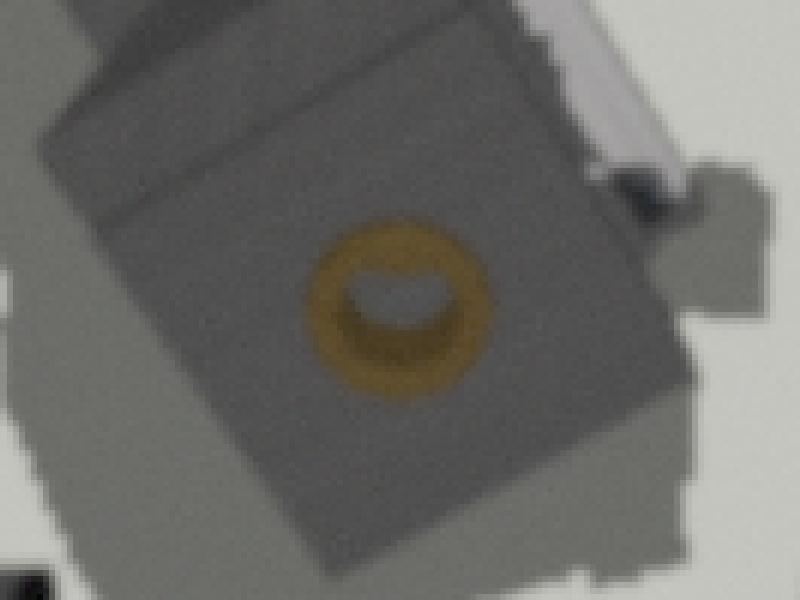

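>>> play_rows:
  rows:
    - [[-1.0,-0.2,-3],0,6]
    - [[-2,-0.4,-6.5],0,6]
    - [[-3,-0.6,-10],0,6]
    - [[-3.5,-0.8,-13.5],0,6]
    - [[-3.5,-1.0,-17.5],0,6]
    - [[-3.5,-1.2,-21.5],0,6]
    - [[-3.5,-1.4,-25.5],0,6]
    - [[-3.5,-1.6,-29.5],0,6]
    - [[-3.5,-1.8,-33.5],0,6]
    - [[-3.5,-1.9,-36.5],0,6]
    - [[-3.5,-1.9,-38.5],0,6]
    - [[-3.5,-1.9,-39.6],0,6]

```text
time: 2.55
ee_pos: [0.5391, -0.219, 0.2193]
tcp_rot: [-168.8, 90.0, -79.0]
wrist_force: [1.1, -0.3, -0.7]
opening: 0.06
```

>>> play_rows:
  rows:
    - [[0,0,0],0,6]
    - [[0,0,0],0,6]
    - [[0,0,0],0,6]
    - [[0,0,0],0,6]
    - [[0,0,0],0,6]
    - [[0,0,0],0,6]

```text
time: 3.05
ee_pos: [0.5394, -0.2167, 0.2195]
tcp_rot: [-104.6, 90.0, -14.7]
wrist_force: [0.8, 0.5, -0.0]
opening: 0.0597
```

```bash
cat >> h.py <<'E'
def orange(p,box):
    h=cv2.cvtColor(p,cv2.COLOR_BGR2HSV); m=((h[...,0]<12)&(h[...,1]>150)&(h[...,2]>60)).astype(np.uint8)
    q=np.zeros_like(m); x0,y0,x1,y1=box; q[y0:y1,x0:x1]=m[y0:y1,x0:x1]; return q
E
python3 - <<'E'
from h import *
for i in range(3):
    p,d,pose=wpic(f'w3_{i}'); print(pose[0].round(4),pose[1].round(2))
E
```

```text
[ 0.5394 -0.2167  0.2195] [-104.6    89.98  -14.67]
[ 0.5393 -0.2169  0.2195] [-113.24   89.99  -23.32]
[ 0.5393 -0.2171  0.2194] [-100.76   89.99  -10.86]
```

View pics/w3_2.png

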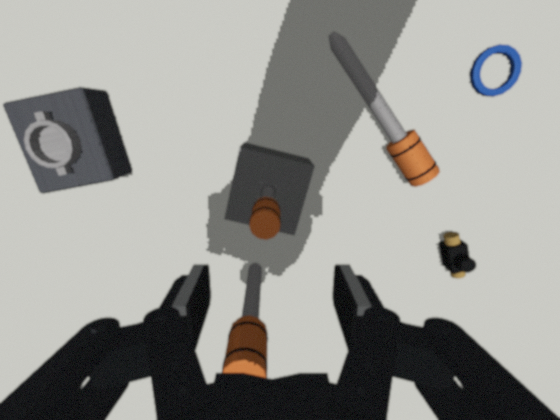

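The head of the pin in the stand is at about (265,225), still upright. The taller pin at the upper right, (413,158), isn't where I expected it, so I'll check the scene camera.

Run:
```python
from h import *
p,d=bot.camera('scene'); cv2.imwrite('pics/s2.png',p); np.save('pics/s2.npy',d)
z=np.load('pics/w3_2.npz'); c=cam('wrist',(z['p'],z['r']))
P=cloud(c,z['d'])
for u,v in [(413,158),(425,178),(340,45),(265,228),(250,350),(255,270)]: print(u,v,P[v-1:v+2,u-1:u+2].reshape(-1,3).mean(0).round(3))
for q in [(.441,-.218,.18),(.441,-.218,0),(.645,-.237,.18),(.645,-.237,0)]: print(q,proj(c,q))
```

```text
413 158 [ 0.506 -0.071  0.034]
425 178 [ 0.527 -0.056  0.035]
340 45 [ 0.399 -0.149  0.016]
265 228 [ 0.544 -0.221  0.137]
250 350 [ 0.628 -0.233  0.17 ]
255 270 [ 0.636 -0.236  0.031]
(0.441, -0.218, 0.18) (np.float64(268.3171783636787), np.float64(72.30585872055141))
(0.441, -0.218, 0) (np.float64(270.0176984701536), np.float64(92.50965129679051))
(0.645, -0.237, 0.18) (np.float64(243.4647570673661), np.float64(378.904153650308))
(0.645, -0.237, 0) (np.float64(255.52752165224834), np.float64(264.85383061117506))
```

View pics/s2.png

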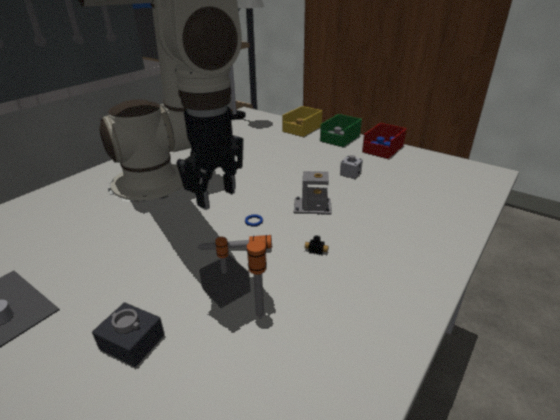

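The taller pin that stood nearest the robot has fallen over, and now lies at about (250,243) in the scene view. The stand pin, the other tall pin, the seal and the valve look unmoved. I'll check whether it is still rolling and how close it is to the bystanders.

Run:
```python
from h import *
ims=[cv2.imread(f'pics/w3_{i}.png') for i in range(3)]
for i in range(3):
    z=np.load(f'pics/w3_{i}.npz'); m=orange(ims[i],(370,100,460,210)); v,u=np.nonzero(m); 
    c,e=biggest(orange(ims[i],(240,190,290,250)))
    print(u.mean(),v.mean(),m.sum(),'pin',e)
    # top face: bright orange by depth
    cc=cam('wrist',(z['p'],z['r'])); P=cloud(cc,z['d']); mm=(orange(ims[i],(240,190,290,250))>0); Q=P[mm]; t=Q[:,2]>.131; print(Q[t].mean(0),t.sum())
p,d=bot.camera('top'); cv2.imwrite('pics/t2.png',p)
im0=cv2.imread('pics/scene0.png'); im=cv2.imread('pics/s2.png')
for nm,b in [('seal',(235,205,275,235)),('valve',(300,230,335,260))]:
    x0,y0,x1,y1=b; print(nm,cv2.absdiff(im0[y0:y1,x0:x1],im[y0:y1,x0:x1]).mean())
cv2.imwrite('pics/c4.png',np.hstack([cv2.resize(ims[2][180:250,230:300],(400,400),interpolation=cv2.INTER_CUBIC),cv2.resize(p[120:280,220:380],(400,400))]))
```

```text
409.24666666666667 160.89333333333335 150 pin ((266.2717590332031, 207.6674041748047), (11.665741920471191, 23.840768814086914), 103.588623046875)
[ 0.53865556 -0.22125306  0.13802151] 164
407.8666666666667 160.67333333333335 150 pin ((267.6643981933594, 200.66748046875), (4.997894287109375, 16.253808975219727), 97.20913696289062)
[ 0.53880355 -0.22199771  0.13637986] 142
409.4965986394558 160.89795918367346 147 pin ((262.8031921386719, 204.7097930908203), (11.490352630615234, 16.27309799194336), 44.40911102294922)
[ 0.53991396 -0.22121935  0.13662396] 153
seal 11.568888888888889
valve 10.290476190476191
```

View pics/c4.png

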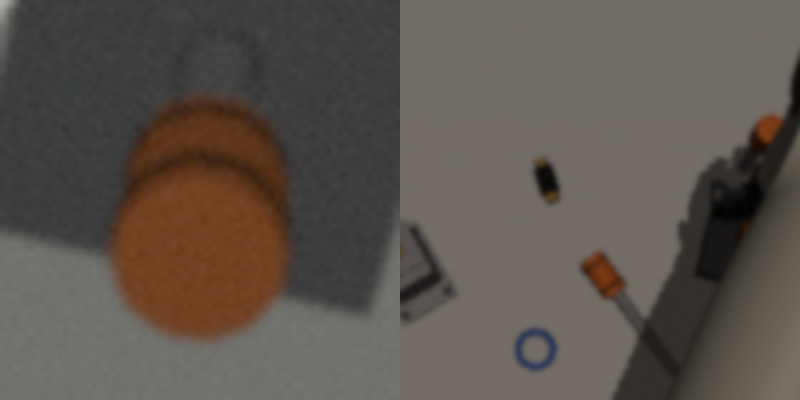

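The fallen pin is at rest, lying clear of the seal (535,350 in the crop) and the valve (545,180). The stand pin's top disc is at about (265,223) in the wrist view. I'll fit the disc from its lower rim, which isn't hidden by its side.

```bash
cat >> h.py <<'E'
from scipy.optimize import least_squares
def headfit(p,box,s=100):
    h=cv2.cvtColor(cv2.GaussianBlur(p,(3,3),0),cv2.COLOR_BGR2HSV); m=(((h[...,0]<16)|(h[...,0]>174))&(h[...,1]>s)).astype(np.uint8)
    q=np.zeros_like(m); x0,y0,x1,y1=box; q[y0:y1,x0:x1]=m[y0:y1,x0:x1]
    c=max(cv2.findContours(q,cv2.RETR_EXTERNAL,cv2.CHAIN_APPROX_NONE)[0],key=cv2.contourArea)[:,0,:].astype(float)
    vmax=c[:,1].max(); w=c[:,0].max()-c[:,0].min(); b=c[c[:,1]>vmax-w*.5]
    f=least_squares(lambda a:np.hypot(b[:,0]-a[0],b[:,1]-a[1])-a[2],[c[:,0].mean(),vmax-w/2,w/2],loss='soft_l1'); return f.x,np.abs(f.fun).max()
E
python3 - <<'E'
from h import *
for i in range(3):
  p=cv2.imread(f'pics/w3_{i}.png'); z=np.load(f'pics/w3_{i}.npz'); cc=cam('wrist',(z['p'],z['r']))
  for s in (100,130):
    x,r=headfit(p,(235,170,300,255),s); print(x.round(2),round(r,2),onz(cc,x[0],x[1],.138).round(4), z['p'].round(4))
  # same for bushing
A=Rm(z['r']); print(A.round(4))
for i in range(2):
  p=cv2.imread(f'pics/w2_{i}.png'); z=np.load(f'pics/w2_{i}.npz'); cc=cam('wrist',(z['p'],z['r']))
  m=bronze(p,(230,190,310,255)); c,e=biggest(m); print(e[0],onz(cc,*e[0],.103).round(4)); print(Rm(z['r']).round(4)[0])
E
```

```text
[264.1  222.77  15.23] 0.62 [ 0.54   -0.2217  0.138 ] [ 0.5394 -0.2167  0.2195]
[264.13 222.48  14.76] 0.65 [ 0.5398 -0.2217  0.138 ] [ 0.5394 -0.2167  0.2195]
[264.39 222.7   15.28] 0.63 [ 0.5399 -0.2217  0.138 ] [ 0.5393 -0.2169  0.2195]
[264.37 222.74  14.67] 0.64 [ 0.5399 -0.2217  0.138 ] [ 0.5393 -0.2169  0.2195]
[264.65 222.77  15.38] 0.56 [ 0.5399 -0.2216  0.138 ] [ 0.5393 -0.2171  0.2194]
[264.61 222.86  14.68] 0.52 [ 0.54   -0.2217  0.138 ] [ 0.5393 -0.2171  0.2194]
[[ 2.0e-04 -1.0e+00  1.7e-03]
 [-0.0e+00  1.7e-03  1.0e+00]
 [-1.0e+00 -2.0e-04 -0.0e+00]]
(266.2757873535156, 221.20396423339844) [0.52   0.1756 0.103 ]
[-4.0e-04 -1.0e+00  2.4e-03]
(265.8687438964844, 221.08212280273438) [0.5199 0.1756 0.103 ]
[ 0.     -1.      0.0017]
```

Pin (0.540, −0.2217) and bushing (0.520, 0.1756) are consistent across repeated fits, and they agree with the top and scene views to 2–3 mm. Now I'll align and descend over the head.

>>> play_rows:
  rows:
    - [[0,-0.05,-0.35],0,6]
    - [[1,-0.05,-0.35],0,6]
    - [[2.2,-0.05,-0.35],0,6]
    - [[3.4,-0.05,-0.35],0,6]
    - [[4.6,-0.05,-0.35],0,6]
    - [[6,-0.05,-0.35],0,6]
    - [[7.4,-0.05,-0.35],0,6]
    - [[8.6,-0.05,-0.35],0,6]
    - [[9.8,-0.05,-0.35],0,6]
    - [[10.8,-0.05,-0.35],0,6]
    - [[11.5,-0.05,-0.35],0,6]
    - [[11.8,-0.05,-0.35],0,6]

```text
time: 4.3
ee_pos: [0.5393, -0.2209, 0.1]
tcp_rot: [67.3, 89.9, 157.1]
wrist_force: [0.7, -0.1, -0.2]
opening: 0.0602
```

>>> play_rows:
  rows:
    - [[0,0,0],0,4.5]
    - [[0,0,0],0,4.5]
    - [[0,0,0],0,4.5]
    - [[0,0,0],0,4.5]
    - [[0,0,0],0,4.5]
    - [[0,0,0],0,4.5]

```text
time: 4.8
ee_pos: [0.5399, -0.2211, 0.1016]
tcp_rot: [-110.6, 90.0, -20.7]
wrist_force: [0.2, -0.7, -0.4]
opening: 0.045
```

Run:
```python
from h import *
p,d,pose=wpic('w4'); print(pose)
p2,_=bot.camera('scene'); cv2.imwrite('pics/c5.png',np.hstack([cv2.resize(p,(480,360)),cv2.resize(p2[160:340,140:300],(320,360))]))
```

```text
(array([ 0.5398825 , -0.22114382,  0.10162588]), array([-110.56179478,   89.96827857,  -20.70519962]))
```

View pics/c5.png

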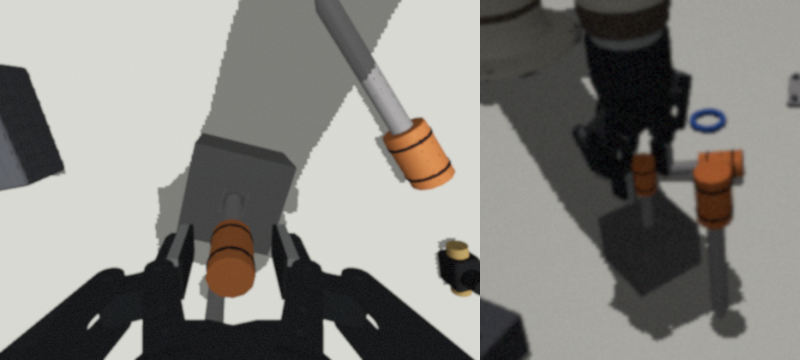

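The pin is centred between the pads, so I'll close.

>>> play_rows:
  rows:
    - [[0,0,0],0,3.2]
    - [[0,0,0],0,3.2]
    - [[0,0,0],0,2.8]
    - [[0,0,0],0,2.6]
    - [[0,0,0],0,2.2]
    - [[0,0,0],0,1.8]
    - [[0,0,0],0,1.5]
    - [[0,0,0],0,1.5]
    - [[0,0,0],0,1.5]
    - [[0,0,0],0,1.5]
  squeeze: 50

```text
time: 5.73
ee_pos: [0.5397, -0.221, 0.1014]
tcp_rot: [-38.5, 90.0, 51.3]
wrist_force: [-0.0, 1.6, 1.6]
opening: 0.023
```

>>> play_rows:
  rows:
    - [[-0.2,0,0],0,1.5]
    - [[-0.5,0,0],0,1.5]
    - [[-1,0,0],0,1.5]
    - [[-1,0,0],0,1.5]
    - [[-1,0,0],0,1.5]

```text
time: 6.15
ee_pos: [0.5399, -0.2213, 0.1117]
tcp_rot: [-129.2, 90.0, -39.3]
wrist_force: [-0.8, 0.3, -1.2]
opening: 0.0225
```

Run:
```python
from h import *
p,d,pose=wpic('w5'); print(pose)
p2,_=bot.camera('scene'); cv2.imwrite('pics/c6.png',np.hstack([cv2.resize(p,(480,360)),cv2.resize(p2[160:340,140:300],(320,360))]))
```

```text
(array([ 0.53987642, -0.22125354,  0.11173242]), array([-129.19316891,   89.96186451,  -39.33937596]))
```

View pics/c6.png

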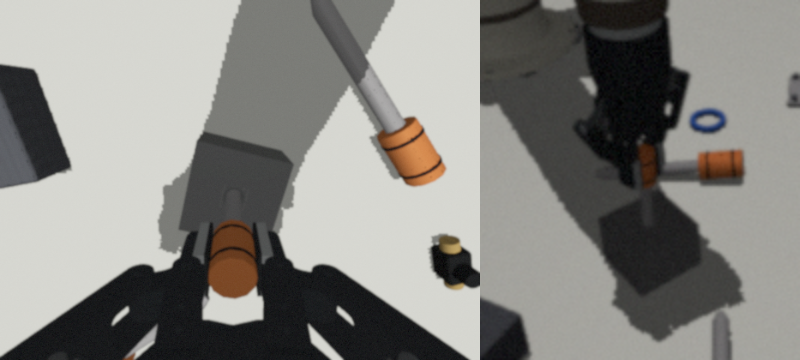

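The head is gripped at a 22.5 mm opening, and the pin rose with it. The second tall pin has now fallen too, so I'll check where it is.

Run:
```python
from h import *
p2,_=bot.camera('scene'); cv2.imwrite('pics/s3.png',p2)
o=bot.get_obs(); print(o['time'],o['opening'],o['wrist_force'])
```

```text
6.3 0.022533243922858028 [ 0.36492628  0.69031521 -0.54690053]
```

View pics/s3.png

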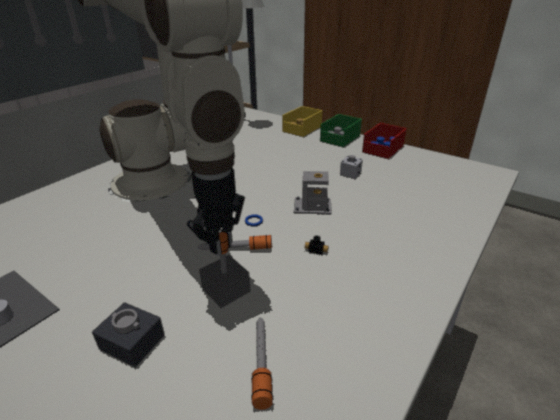

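Run:
```python
from h import *
def f(p): 
    h=cv2.cvtColor(p,cv2.COLOR_BGR2HSV); m=((h[...,0]<14)&(h[...,1]>170)&(h[...,2]>90)); m[:330]=0; v,u=np.nonzero(m); return u.mean(),v.mean()
a=f(cv2.imread('pics/s3.png'))
for i in range(2):
    p2,_=bot.camera('scene'); b=f(p2); print(a,b,onz(cam('scene'),*b,.015), onz(cam('scene'),262,322,.005))
c=cam('top')
for u,v in [(100,95),(280,96),(450,97),(515,97)]: print('edge',onz(c,u,v,0))
```

```text
(np.float64(261.2714617169374), np.float64(384.19257540603246)) (np.float64(261.2232558139535), np.float64(384.0232558139535)) [ 0.74375756 -0.35612802  0.015     ] [ 0.65943941 -0.24808404  0.005     ]
(np.float64(261.2714617169374), np.float64(384.19257540603246)) (np.float64(261.2903981264637), np.float64(384.1873536299766)) [ 0.74402626 -0.35629139  0.015     ] [ 0.65943941 -0.24808404  0.005     ]
edge [0.9443889  0.58698656 0.        ]
edge [0.94639269 0.00490548 0.        ]
edge [ 0.94808622 -0.54296845  0.        ]
edge [ 0.9500569  -0.75209368  0.        ]
```

The fallen tall pin is at rest at x≈0.74, and the bench edge is at 0.95, so it is safe. Both fell without any force showing at the wrist. Lifting straight up.

>>> play_rows:
  rows:
    - [[-0.6,0,0],0,1.5]
    - [[-1.4,0,0],0,1.5]
    - [[-2.4,0,0],0,1.5]
    - [[-3.5,0,0],0,1.5]
    - [[-4.7,0,0],0,1.5]
    - [[-6,0,0],0,1.5]
    - [[-7.2,0,0],0,1.5]
    - [[-8.4,0,0],0,1.5]
    - [[-9.4,0,0],0,1.5]
    - [[-10.2,0,0],0,1.5]
    - [[-10.4,0,0],0,1.5]
    - [[-10.4,0,0],0,1.5]

```text
time: 7.4
ee_pos: [0.54, -0.2212, 0.2161]
tcp_rot: [-114.2, 89.9, -24.4]
wrist_force: [0.1, -0.5, -0.7]
opening: 0.0227
```

Run:
```python
from h import *
p,d,pose=wpic('w6'); print(pose)
cc=cam('wrist',pose); A=Rm(pose[1])
x,r=headfit(p,(225,200,320,360)); P=onz(cc,x[0],x[1],pose[0][2]+.0366); print(x,r,P, 'in tool',A.T@(P-pose[0]))
z=np.load('pics/w5.npz'); q=cv2.imread('pics/w5.png'); cc=cam('wrist',(z['p'],z['r']))
x,r=headfit(q,(225,200,320,360)); P=onz(cc,x[0],x[1],z['p'][2]+.0366); print(x,r,P,'in tool',Rm(z['r']).T@(P-z['p']))
p2,_=bot.camera('scene'); cv2.imwrite('pics/c7.png',np.hstack([cv2.resize(p,(480,360)),cv2.resize(p2[160:340,140:300],(320,360))]))
```

```text
(array([ 0.5399583 , -0.22120856,  0.21606982]), array([-114.20824725,   89.93933077,  -24.35108127]))
[271.33116305 315.68673052  30.6009839 ] 2.091179697141751 [ 0.53743956 -0.22065126  0.25266982] in tool [-0.03660265  0.00248477  0.00053512]
[271.3804114  315.85876006  30.39325331] 2.213237474958266 [ 0.53745392 -0.22067757  0.14833242] in tool [-0.03660148  0.00240508  0.00055438]
```

View pics/c7.png

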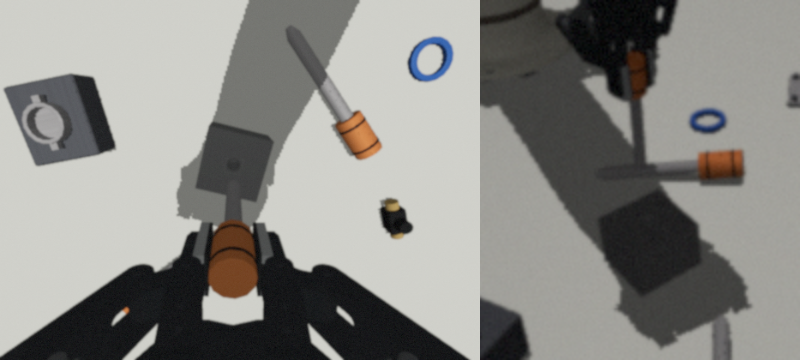

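The pin is out and hangs straight, with its tip near wrist pixel (273,192). Traversing to above the bushing.

>>> play_rows:
  rows:
    - [[0,0.1,1.5],0,1.5]
    - [[0,0.2,4.5],0,1.5]
    - [[0,0.4,8],0,1.5]
    - [[0,0.6,12],0,1.5]
    - [[0,0.8,16],0,1.5]
    - [[0,1.0,20],0,1.5]
    - [[0,1.2,24],0,1.5]
    - [[0,1.4,28],0,1.5]
    - [[0,1.6,32],0,1.5]
    - [[0,1.8,35.5],0,1.5]
    - [[0,2.0,38],0,1.5]
    - [[0,2.05,39.7],0,1.5]

```text
time: 8.5
ee_pos: [0.5188, 0.179, 0.2146]
tcp_rot: [83.5, 89.9, 173.5]
wrist_force: [0.2, 0.1, -1.4]
opening: 0.0228
```

>>> play_rows:
  rows:
    - [[0,0,0],0,1.5]
    - [[0,0,0],0,1.5]
    - [[0,0,0],0,1.5]
    - [[0,0,0],0,1.5]
    - [[0,0,0],0,1.5]
    - [[0,0,0],0,1.5]
    - [[0,0,0],0,1.5]
    - [[0,0,0],0,1.5]

```text
time: 9.17
ee_pos: [0.5203, 0.1756, 0.2154]
tcp_rot: [-73.8, 90.0, 16.0]
wrist_force: [-0.7, 0.3, -0.7]
opening: 0.0227
```

Run:
```python
from h import *
p,d,pose=wpic('w7'); print(pose)
p2,_=bot.camera('scene'); cv2.imwrite('pics/s7.png',p2)
cv2.imwrite('pics/c8.png',np.hstack([cv2.resize(p[140:320,190:350],(400,450),interpolation=cv2.INTER_CUBIC),cv2.resize(p2[100:235,260:380],(400,450),interpolation=cv2.INTER_CUBIC)]))
```

```text
(array([0.52028093, 0.17557215, 0.21535699]), array([-73.84832272,  89.99312367,  15.97045217]))
```

View pics/c8.png

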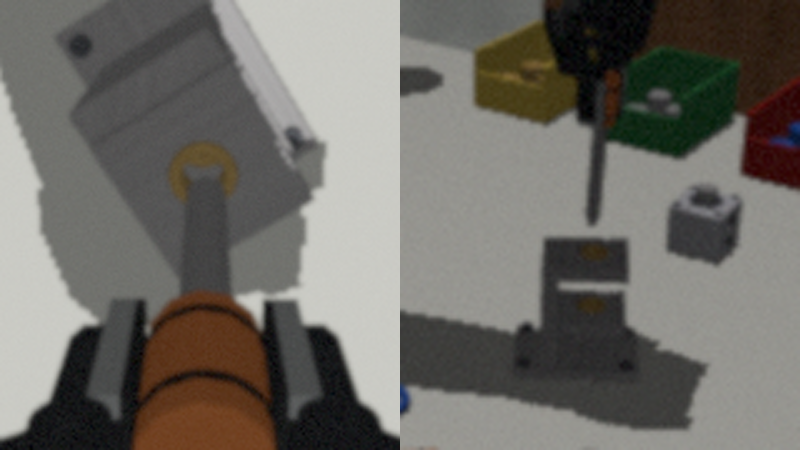

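The tip at crop (204,180) lines up with the ring at (203,172). I'll lower it to just above the mouth and compare more closely.

>>> play_rows:
  rows:
    - [[0.4,0,0],0,1.5]
    - [[0.9,0,0],0,1.5]
    - [[1.3,0,0],0,1.5]
    - [[1.5,0,0],0,1.5]
    - [[1.5,0,0],0,1.5]
    - [[1.5,0,0],0,1.5]
    - [[1.5,0,0],0,1.5]

```text
time: 9.85
ee_pos: [0.5202, 0.176, 0.2004]
tcp_rot: [-74.9, 90.0, 14.9]
wrist_force: [0.0, 0.3, -0.6]
opening: 0.0231
```

Run:
```python
from h import *
p,d,pose=wpic('w8'); print(pose)
p2,_=bot.camera('scene'); cv2.imwrite('pics/s8.png',p2)
cw=cam('wrist',pose); cs=cam('scene'); t=pose[0]
for n,z in [('tip',-.0914),('taper',-.0834),('sh',0.0)]:
    q=t+np.array([0,0,z]); print(n,q.round(4),np.round(proj(cw,q),1),np.round(proj(cs,q),1))
for q in [(.5200,.1756,.103)]: print('bush',np.round(proj(cw,q),1),np.round(proj(cs,q),1))
m=bronze(p,(230,170,310,255)); v,u=np.nonzero(m); print('ring',u.min(),u.max(),v.min(),v.max(),biggest(m)[1])
a=cv2.resize(p[170:250,230:310],(400,400),interpolation=cv2.INTER_CUBIC); b=cv2.resize(p2[110:200,270:360],(400,400),interpolation=cv2.INTER_CUBIC)
cv2.imwrite('pics/c9.png',cv2.convertScaleAbs(np.hstack([a,b]),alpha=1.4))
```

```text
(array([0.52021903, 0.17599316, 0.20039786]), array([-74.92154344,  89.99241364,  14.93897431]))
tip [0.5202 0.176  0.109 ] [270.8 217.8] [317.3 172.3]
taper [0.5202 0.176  0.117 ] [270.8 221.2] [317.5 169.6]
sh [0.5202 0.176  0.2004] [270.3 275.4] [318.7 140.7]
bush [270.3 215.2] [317.1 174.3]
ring 257 284 202 225 ((270.2754821777344, 214.82752990722656), (26.13797950744629, 28.062950134277344), 93.09880828857422)
```

View pics/c9.png

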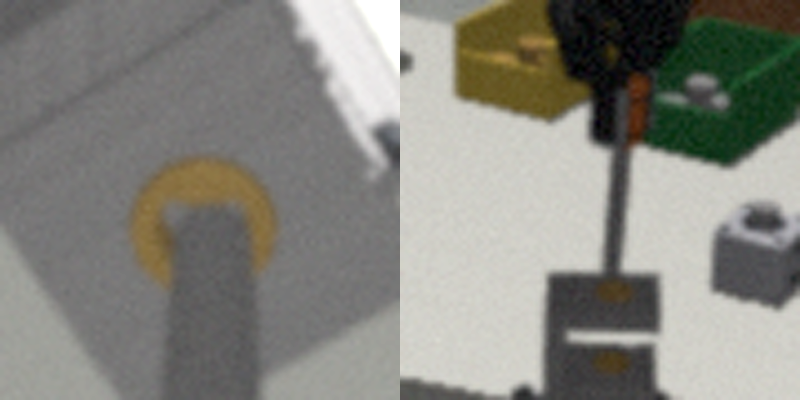

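The wrist view suggests the tip sits about 1 mm to +y and 2 mm to −x of the ring centre. I'll measure this more closely before inserting.

Run:
```python
from h import *
ims=[]
for i in range(4):
    p,d,pose=wpic(f'w9_{i}'); ims.append(p.astype(float))
p=np.mean(ims,0); np.save('pics/w9m.npy',p); print(pose)
# overlay of predicted outlines: ring at measured bush; tip disc & taper disc at cand offset
c=p[185:245,235:305]; g=cv2.resize(c.astype(np.uint8),(700,600),interpolation=cv2.INTER_CUBIC)
g=cv2.convertScaleAbs(g,alpha=2.2,beta=-110); cv2.imwrite('pics/c10.png',g)
for v in range(206,262,4):
    r=cv2.GaussianBlur(p.mean(2).astype(np.float32),(1,5),0)[v]; gr=np.gradient(r)
    print(v,r[252:290].round().astype(int))
```

```text
(array([0.52026891, 0.17600373, 0.20046234]), array([-75.13598095,  89.982188  ,  14.72330434]))
206 [85 85 84 84 84 82 78 75 72 73 74 76 75 75 77 77 78 76 76 75 76 76 75 76
 76 77 75 75 74 75 79 83 84 85 85 85 86 86]
210 [85 85 85 82 78 75 74 75 75 76 77 78 81 80 79 77 75 74 74 73 72 73 73 76
 78 78 78 74 75 74 74 73 76 81 84 85 84 85]
214 [84 84 83 79 75 74 75 75 72 68 67 72 77 75 72 69 69 68 69 69 68 68 68 68
 68 68 68 68 71 73 75 74 74 78 83 84 85 85]
218 [86 86 85 82 79 76 76 76 74 69 63 61 62 65 65 67 67 68 68 69 69 69 67 67
 67 67 65 68 71 74 73 75 76 80 83 85 85 85]
222 [86 86 86 85 84 82 78 76 75 74 72 69 66 65 66 67 67 68 69 68 68 68 67 68
 68 67 66 67 70 73 77 79 83 85 86 86 86 85]
226 [86 85 86 86 86 85 85 84 82 80 77 74 69 66 66 66 68 68 69 69 69 69 68 67
 68 67 66 67 71 79 84 85 86 85 86 86 86 85]
230 [86 85 85 84 85 84 85 85 85 84 82 78 70 66 66 67 67 67 68 69 67 67 67 68
 67 66 65 66 70 77 83 85 85 85 85 85 85 85]
234 [85 85 85 85 85 84 84 84 85 85 82 75 69 66 66 66 67 67 67 68 68 69 67 67
 67 66 65 66 69 75 81 83 84 85 84 84 84 84]
238 [84 85 85 85 86 86 86 86 85 85 
[... 185 characters left out ...]
67  67  67  66  65  65  71  79  84  87  88  90  94
  98 102]
246 [ 93  88  85  86  85  85  85  84  84  82  75  69  65  64  67  67  67  68
  68  68  66  67  67  68  67  66  66  65  67  76  90 102 109 111 111 112
 113 113]
250 [110 105  97  90  87  84  84  84  83  79  72  66  65  65  66  67  67  69
  68  68  68  68  68  68  68  66  65  65  67  77  93 107 112 113 113 112
 112 113]
254 [113 113 112 109 104  96  89  85  82  77  70  66  65  66  67  65  66  67
  67  67  67  68  67  67  67  67  65  66  66  73  90 105 112 113 113 113
 113 113]
258 [112 114 112 112 111 106 100  91  83  75  67  62  60  61  60  60  60  59
  59  59  60  60  59  61  60  61  61  60  61  66  80  96 105 109 111 112
 112 113]
```

View pics/c10.png

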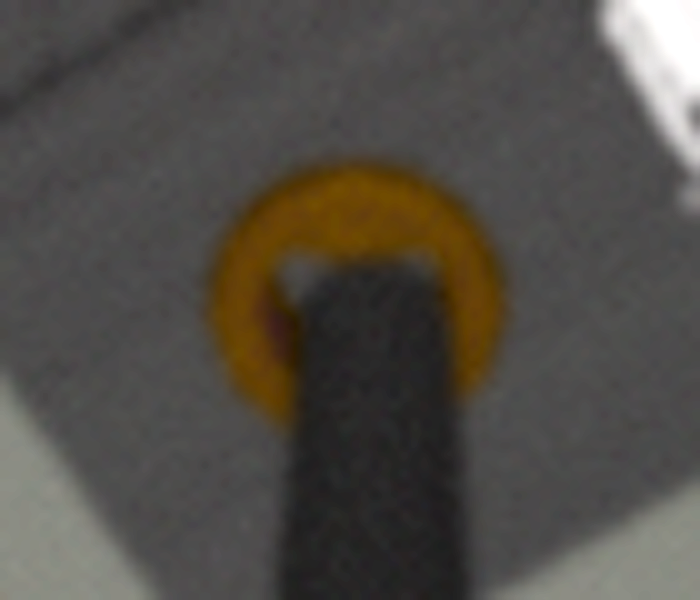

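Run:
```python
from h import *
Ds=[];
for i in range(4):
    z=np.load(f'pics/w9_{i}.npz'); Ds.append(z['d'])
d=np.median(Ds,0); cc=cam('wrist',(z['p'],z['r'])); P=cloud(cc,d)
print('lug z',np.median(P[225:235,285:292,2]), np.median(P[190:198,262:280,2]))
for v in range(206,282,3):
    uc=int(round(272+0*(v-230))); Q=P[v-1:v+2,uc-2:uc+3].reshape(-1,3); m=np.median(Q,0); print(v,m.round(4),'axis x',round(m[0]+.006,4))
A=P[222:262,258:290].reshape(-1,3); S=A[(A[:,2]>.122)]
def res(a):
    t=(S[:,2]-.15); return np.hypot(S[:,0]-a[0]-a[2]*t,S[:,1]-a[1]-a[3]*t)-.006
f=least_squares(res,[.519,.176,0,0],loss='soft_l1',f_scale=.001); a=f.x
print('cyl axis at z=.15',a[:2].round(4),'slopes',a[2:].round(4),'at z .109',(a[:2]-.041*a[2:]).round(4),len(S),np.abs(f.fun).mean())
```

```text
lug z 0.09959748993137167 0.09958154083803979
206 [0.5126 0.177  0.1023] axis x 0.5186
209 [0.5293 0.177  0.0527] axis x 0.5353
212 [0.5116 0.1769 0.1214] axis x 0.5176
215 [0.5119 0.1769 0.1276] axis x 0.5179
218 [0.5122 0.1769 0.1329] axis x 0.5182
221 [0.5124 0.1769 0.1394] axis x 0.5184
224 [0.5127 0.1769 0.1445] axis x 0.5187
227 [0.5129 0.1769 0.15  ] axis x 0.5189
230 [0.5132 0.1769 0.155 ] axis x 0.5192
233 [0.5134 0.1769 0.1593] axis x 0.5194
236 [0.5136 0.1769 0.1637] axis x 0.5196
239 [0.5138 0.1769 0.1679] axis x 0.5198
242 [0.514  0.1769 0.172 ] axis x 0.52
245 [0.5141 0.1769 0.1758] axis x 0.5201
248 [0.5144 0.1769 0.18  ] axis x 0.5204
251 [0.5146 0.1769 0.1833] axis x 0.5206
254 [0.5146 0.1769 0.1869] axis x 0.5206
257 [0.5095 0.1769 0.2013] axis x 0.5155
260 [0.5094 0.1769 0.2046] axis x 0.5154
263 [0.5095 0.1769 0.2079] axis x 0.5155
266 [0.5099 0.1768 0.2105] axis x 0.5159
269 [0.51   0.1768 0.2132] axis x 0.516
272 [0.5102 0.1768 0.2157] axis x 0.5162
275 [0.5103 0.1768 0.2182] axis x 0.5163
278 [0.5105 0.1768 0.2206] axis x 0.5165
281 [0.5105 0.1768 0.2228] axis x 0.5165
cyl axis at z=.15 [0.5196 0.1769] slopes [-0.0336 -0.0055] at z .109 [0.521  0.1772] 783 0.0011534808025213197
```

The wrist depth is clean. The shank axis runs from x=0.5176 at z=0.121 to 0.5206 at z=0.187, so the pin hangs tilted about 2.7° around the jaw axis with the tip toward −x. The lug top reads level, so this isn't a camera effect. The tip is at about (0.517, 0.177) and the bore at (0.520, 0.1756). I'll centre the tip, enter the upper bushing slowly, then straighten the pin against the bore wall.

>>> play_rows:
  rows:
    - [[0,-0.27,-0.13],0,1.5]
    - [[0,-0.27,-0.13],0,1.5]
    - [[0.2,-0.27,-0.13],0,1.5]
    - [[0.4,-0.27,-0.13],0,1.5]
    - [[0.6,-0.27,-0.13],0,1.5]
    - [[0.8,-0.27,-0.13],0,1.5]
    - [[1.0,-0.27,-0.13],0,1.5]
    - [[1.2,-0.27,-0.13],0,1.5]
    - [[1.2,-0.27,-0.13],0,1.5]
  squeeze: 40

```text
time: 10.9
ee_pos: [0.5227, 0.1746, 0.1877]
tcp_rot: [108.1, 90.0, -162.0]
wrist_force: [-0.2, 0.4, -1.3]
opening: 0.0229
```

```bash
cat >> h.py <<'E'
def axis(tag,n=3):
    Ds=[];I=[]
    for i in range(n):
        p,d,pose=wpic(f'{tag}_{i}'); Ds.append(d); I.append(p.astype(float))
    d=np.median(Ds,0); P=cloud(cam('wrist',pose),d); p=np.mean(I,0).astype(np.uint8)
    z=pose[0][2]; L=[];print('tcp',pose[0].round(4),bot.get_obs()['wrist_force'].round(1),bot.get_obs()['time'])
    for v in range(195,290,2):
        # nearest-surface columns around 272
        m=np.median(P[v-1:v+2,269:275].reshape(-1,3),0); L.append(m)
    L=np.array(L)
    s=(L[:,2]<z-.016)&(L[:,2]>.108)&(L[:,0]<z*0+.525)
    S=L[s]; k=np.polyfit(S[:,2],S[:,0]+.006,1); hh=L[(L[:,2]>z+.003)&(L[:,2]<z+.024)]; kh=np.polyfit(hh[:,2],hh[:,0]+.012,1) if len(hh)>3 else None
    print('shank slope',k[0].round(4),'x@.103',np.polyval(k,.103).round(4),'x@.053',np.polyval(k,.053).round(4),'zrange',S[:,2].min().round(3),S[:,2].max().round(3),'head slope',kh,'y',np.median(S[:,1]).round(4))
    return p,P,pose
E
python3 - <<'E'
from h import *
p,P,pose=axis('w10')
p2,_=bot.camera('scene')
cv2.imwrite('pics/c11.png',np.hstack([cv2.resize(p[150:290,200:340],(400,400),interpolation=cv2.INTER_CUBIC),cv2.resize(p2[110:200,270:360],(400,400),interpolation=cv2.INTER_CUBIC)]))
E
```

```text
tcp [0.5228 0.1747 0.1882] [-1.1  0.5 -1.6] 11.05
shank slope 0.0478 x@.103 0.5199 x@.053 0.5175 zrange 0.111 0.171 head slope [0.05755265 0.51299525] y 0.1752
```

View pics/c11.png

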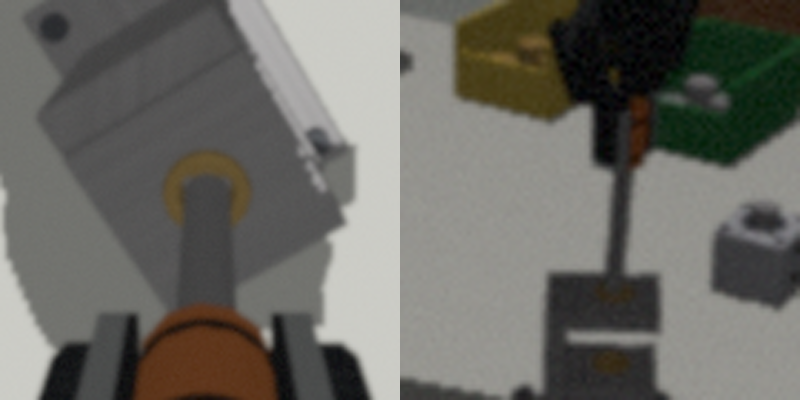

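The tip is centred in the upper mouth with no contact force. I'll lower it 1.2 cm more.

>>> play_rows:
  rows:
    - [[0.2,0,0],0,1.5]
    - [[0.4,0,0],0,1.5]
    - [[0.6,0,0],0,1.5]
    - [[0.8,0,0],0,1.5]
    - [[1.0,0,0],0,1.5]
    - [[1.2,0,0],0,1.5]
    - [[1.2,0,0],0,1.5]

```text
time: 11.68
ee_pos: [0.5227, 0.1746, 0.1757]
tcp_rot: [108.1, 90.0, -162.0]
wrist_force: [0.4, -0.7, -2.8]
opening: 0.0229
```

Run:
```python
from h import *
p,P,pose=axis('w11')
```

```text
tcp [0.5228 0.1746 0.1762] [-1.3 -1.1 -0.6] 11.8333
shank slope 0.0501 x@.103 0.5203 x@.053 0.5178 zrange 0.112 0.159 head slope [0.0595146  0.51328935] y 0.1752
```

The pin is about 18 mm in and centred. Now I'll push the head toward −x so the bore wall straightens it, with a lighter grip.

>>> play_rows:
  rows:
    - [[0,0.08,0],0,1.5]
    - [[0,0.16,0],0,1.5]
    - [[0,0.24,0],0,1.5]
    - [[0,0.32,0],0,1.5]
    - [[0,0.4,0],0,1.5]
    - [[0,0.48,0],0,1.5]
    - [[0,0.54,0],0,1.5]
    - [[0,0.54,0],0,1.5]
  squeeze: 25

```text
time: 12.5
ee_pos: [0.5183, 0.1748, 0.1767]
tcp_rot: [-83.8, 89.9, 6.0]
wrist_force: [6.4, 0.7, -1.8]
opening: 0.0227
```

Run:
```python
from h import *
p,P,pose=axis('w12')
```

```text
tcp [0.5183 0.1747 0.1767] [ 5.9  0.1 -2. ] 12.65
shank slope 0.0123 x@.103 0.5193 x@.053 0.5187 zrange 0.112 0.159 head slope [0.02651686 0.51532138] y 0.1753
```

>>> play_rows:
  rows:
    - [[0,0.08,0],0,1.5]
    - [[0,0.14,0],0,1.5]
    - [[0,0.2,0],0,1.5]
    - [[0,0.2,0],0,1.5]
    - [[0,0.2,0],0,1.5]

```text
time: 13.07
ee_pos: [0.5157, 0.1748, 0.1767]
tcp_rot: [-69.5, 89.9, 20.4]
wrist_force: [4.0, 0.2, 1.1]
opening: 0.0228
```

Run:
```python
from h import *
p,P,pose=axis('w13')
```

```text
tcp [0.5157 0.1748 0.1766] [3.7 0.8 2.2] 13.2167
shank slope -0.0102 x@.103 0.5191 x@.053 0.5196 zrange 0.109 0.159 head slope [-0.00092335  0.51833332] y 0.1753
```

The pin is now upright to within about 0.5°. I'll centre it again and lower toward the lower bushing.

>>> play_rows:
  rows:
    - [[0,-0.05,0.03],0,1.5]
    - [[0,-0.1,0.03],0,1.5]
    - [[0,-0.1,0.03],0,1.5]
    - [[0.3,-0.1,0.03],0,1.5]
    - [[0.6,-0.1,0.03],0,1.5]
    - [[0.9,-0.1,0.03],0,1.5]
    - [[1.2,-0.1,0.03],0,1.5]
    - [[1.5,-0.1,0.03],0,1.5]
    - [[1.8,-0.1,0.03],0,1.5]
    - [[2.1,-0.1,0.03],0,1.5]
    - [[2.4,-0.1,0.03],0,1.5]
    - [[2.4,-0.1,0.03],0,1.5]
  squeeze: 40

```text
time: 14.22
ee_pos: [0.5163, 0.1749, 0.1515]
tcp_rot: [111.5, 90.0, -158.7]
wrist_force: [4.3, -0.9, -4.1]
opening: 0.0229
```

Run:
```python
from h import *
p,P,pose=axis('w14')
p2,_=bot.camera('scene')
cv2.imwrite('pics/c12.png',np.hstack([cv2.resize(p[150:290,200:340],(400,400),interpolation=cv2.INTER_CUBIC),cv2.resize(p2[125:215,270:360],(400,400),interpolation=cv2.INTER_CUBIC)]))
```

```text
tcp [0.5163 0.1749 0.1517] [ 3.9 -0.3 -3.1] 14.3667
shank slope -0.0092 x@.103 0.5193 x@.053 0.5198 zrange 0.111 0.135 head slope [0.00343227 0.51824728] y 0.1755
```

View pics/c12.png

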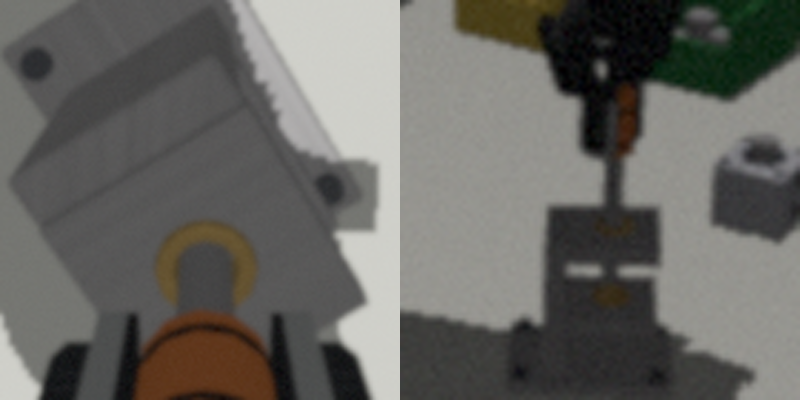

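The shank shows in the gap above the lower ring, at crop (608,270) against (610,293). A 4 N x-force says it still rests on the −x wall, so I'll ease +x by 1.2 mm and look.

>>> play_rows:
  rows:
    - [[0,-0.04,0],0,1.5]
    - [[0,-0.08,0],0,1.5]
    - [[0,-0.12,0],0,1.5]
    - [[0,-0.12,0],0,1.5]
    - [[0,-0.12,0],0,1.5]

```text
time: 14.83
ee_pos: [0.5175, 0.1751, 0.1523]
tcp_rot: [69.3, 90.0, 159.2]
wrist_force: [-0.2, 0.3, -0.9]
opening: 0.023
```

Run:
```python
from h import *
p,P,pose=axis('w15')
m=bronze(p,(250,215,300,270)); c,e=biggest(m); print(e, onz(cam('wrist',pose),*e[0],.103))
```

```text
tcp [0.5175 0.175  0.1523] [-0.1 -0.2 -1.4] 14.9833
shank slope 0.0026 x@.103 0.5198 x@.053 0.5197 zrange 0.11 0.136 head slope [0.00345727 0.51935655] y 0.1756
((271.50555419921875, 241.30593872070312), (31.805753707885742, 34.352718353271484), 92.67707824707031) [0.51960903 0.17560413 0.103     ]
```

The pin is vertical (slope 0.003), free of force, and at (0.5198, 0.1756) against the bushing at (0.5196–0.520, 0.1756). Lowering 2.6 cm.

>>> play_rows:
  rows:
    - [[0.25,0,0],0,1.5]
    - [[0.5,0,0],0,1.5]
    - [[0.75,0,0],0,1.5]
    - [[1.0,0,0],0,1.5]
    - [[1.25,0,0],0,1.5]
    - [[1.5,0,0],0,1.5]
    - [[1.75,0,0],0,1.5]
    - [[2.0,0,0],0,1.5]
    - [[2.3,0,0],0,1.5]
    - [[2.6,0,0],0,1.5]
    - [[2.6,0,0],0,1.5]
    - [[2.6,0,0],0,1.5]

```text
time: 15.98
ee_pos: [0.5176, 0.1749, 0.1261]
tcp_rot: [112.4, 90.0, -157.7]
wrist_force: [-0.8, 0.8, -0.8]
opening: 0.0227
```

Run:
```python
from h import *
o=bot.get_obs(); print(o['ee_pos'],o['wrist_force'],o['opening'])
p,d,pose=wpic('w16'); P=cloud(cam('wrist',pose),d)
for v in range(230,330,4): print(v,np.median(P[v-1:v+2,269:275].reshape(-1,3),0).round(4),p[v,272])
p2,_=bot.camera('scene')
cv2.imwrite('pics/c13.png',np.hstack([cv2.resize(p[180:340,190:350],(400,400),interpolation=cv2.INTER_CUBIC),cv2.resize(p2[125:215,270:360],(400,400),interpolation=cv2.INTER_CUBIC)]))
```

```text
[0.51757737 0.17491908 0.12607047] [-0.83895897  0.81952529 -0.84931967] 0.022685383708892223
230 [0.5032 0.1755 0.0997] [93 92 92]
234 [0.5055 0.1755 0.0997] [89 89 89]
238 [0.5081 0.1755 0.0996] [88 90 90]
242 [0.5095 0.1755 0.1022] [49 83 98]
246 [0.5118 0.1755 0.1025] [ 51  87 103]
250 [0.514  0.1755 0.1029] [71 68 73]
254 [0.5139 0.1755 0.1086] [71 71 70]
258 [0.5081 0.1755 0.1257] [49 60 83]
262 [0.5078 0.1755 0.1302] [20 43 77]
266 [0.508  0.1758 0.1347] [25 47 82]
270 [0.5079 0.1755 0.1386] [29 56 97]
274 [0.508  0.1758 0.1423] [30 55 97]
278 [0.5082 0.1755 0.1454] [24 53 97]
282 [0.5078 0.1755 0.1493] [23 52 95]
286 [0.508  0.1755 0.1523] [29 50 84]
290 [0.508  0.1755 0.1553] [24 40 67]
294 [0.5081 0.1755 0.1585] [29 54 97]
298 [0.5082 0.1755 0.1611] [ 32  58 100]
302 [0.5093 0.1755 0.1619] [ 34  68 120]
306 [0.5109 0.1755 0.1625] [ 33  67 118]
310 [0.5128 0.1755 0.1622] [ 35  69 121]
314 [0.5147 0.1755 0.1621] [ 38  71 120]
318 [0.5166 0.1755 0.1622] [ 37  68 119]
322 [0.5183 0.1755 0.1622] [ 35  69 118]
326 [0.5201 0.1755 0.1623] [ 36  69 119]
```

View pics/c13.png

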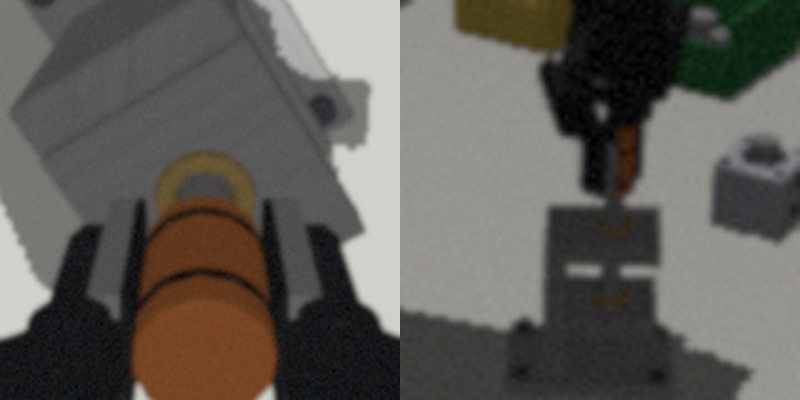

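The pin is in both bushings with no force. The head top reads z=0.1622, so the shoulder is at 0.1242 and the gap is 21 mm. Lowering 1.1 cm.

>>> play_rows:
  rows:
    - [[0.2,0,0],0,1.5]
    - [[0.4,0,0],0,1.5]
    - [[0.6,0,0],0,1.5]
    - [[0.8,0,0],0,1.5]
    - [[1.0,0,0],0,1.5]
    - [[1.1,0,0],0,1.5]
    - [[1.1,0,0],0,1.5]
    - [[1.1,0,0],0,1.5]
    - [[1.1,0,0],0,1.5]
    - [[1.1,0,0],0,1.5]
    - [[1.1,0,0],0,1.5]
    - [[1.1,0,0],0,1.5]

```text
time: 17.08
ee_pos: [0.5177, 0.175, 0.1154]
tcp_rot: [-67.5, 90.0, 22.3]
wrist_force: [1.4, 1.2, -1.4]
opening: 0.0228
```

Run:
```python
from h import *
o=bot.get_obs(); print(o['time'],o['ee_pos'],o['wrist_force'],o['opening'])
p,d,pose=wpic('w17'); P=cloud(cam('wrist',pose),d)
print('head top z',np.median(P[306:330,265:280,2]),'ring',np.median(P[bronze(p,(255,235,262,262))>0][:,2]))
p2,_=bot.camera('scene'); cv2.imwrite('pics/s17.png',p2)
cc=cam('scene')
for q in [(.52,.1756,.023),(.52,.1756,.035)]: print(np.round(proj(cc,q),1))
cv2.imwrite('pics/c14.png',np.hstack([cv2.resize(p[180:340,190:350],(400,400),interpolation=cv2.INTER_CUBIC),cv2.convertScaleAbs(cv2.resize(p2[145:215,280:350],(400,400),interpolation=cv2.INTER_CUBIC),alpha=1.5)]))
```

```text
17.0833 [0.51772697 0.17498586 0.11537666] [ 1.41603737  1.17243665 -1.43003211] 0.022770035038796575
head top z 0.1514507555859704 ring 0.10246967147077013
[316.  199.4]
[316.2 195.8]
```

View pics/c14.png

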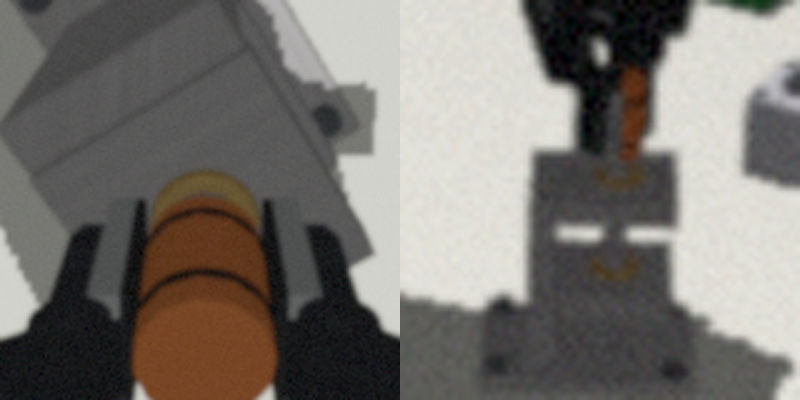

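View pics/s17.png

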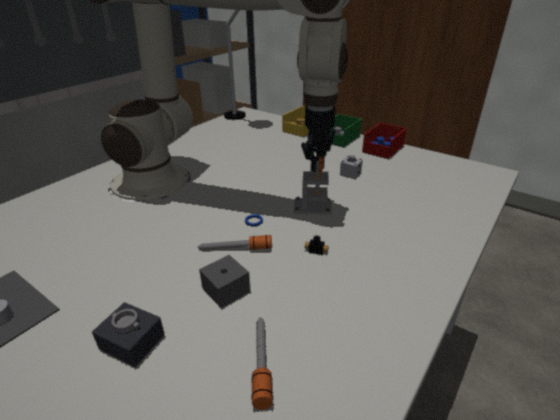

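The head top is at 0.1515, so the shoulder is at 0.1135, the gap is 10.5–11 mm, and the tip is about 11 mm below the lower bushing. The shank is visible in the gap between the lugs and down into the lower ring. Seal (254,220), valve (316,245) and cylinder (351,167) are at their original pixels. One small 0.5 mm trim, then settle.

>>> play_rows:
  rows:
    - [[0.05,0,0],0,1.5]
    - [[0.05,0,0],0,1.5]
    - [[0.05,0,0],0,1.5]
    - [[0.05,0,0],0,1.5]
    - [[0.05,0,0],0,1.5]
    - [[0.05,0,0],0,1.5]
    - [[0.05,0,0],0,1.5]
    - [[0.05,0,0],0,1.5]

```text
time: 17.85
ee_pos: [0.5177, 0.175, 0.1148]
tcp_rot: [-94.2, 90.0, -4.3]
wrist_force: [0.9, 0.3, -1.7]
opening: 0.023
```

Run:
```python
from h import *
for i in range(2):
    o=bot.get_obs(); p,d,pose=wpic(f'w18_{i}'); P=cloud(cam('wrist',pose),d)
    print(o['time'],o['ee_pos'],o['wrist_force'],o['opening'],'head top z',np.median(P[306:330,265:280,2]), abs(o['qd']).max())
a=cv2.imread('pics/scene0.png'); b=bot.camera('scene')[0]
for nm,(x0,y0,x1,y1) in dict(seal=(240,208,270,232),valve=(300,232,332,258),cyl=(338,153,366,180)).items():
    r=cv2.matchTemplate(b[y0-6:y1+6,x0-6:x1+6],a[y0:y1,x0:x1],cv2.TM_CCOEFF_NORMED); print(nm,cv2.minMaxLoc(r)[1],cv2.minMaxLoc(r)[3])
```

```text
17.85 [0.51772808 0.1749784  0.11482394] [ 0.85138992  0.26562598 -1.73372994] 0.02304324457019184 head top z 0.15102189103864977 0.052591651831620914
17.9 [0.51768029 0.17495827 0.11479149] [-0.6629846  -0.55049399 -0.94991473] 0.02321644099603563 head top z 0.15090754808011564 0.10690071267606602
seal 0.5414605140686035 (6, 6)
valve 0.9979596138000488 (6, 6)
cyl 0.9978310465812683 (6, 6)
```

Valve and cylinder match exactly. The seal matches at zero offset but with a low score, so I'll look at it.

Run:
```python
from h import *
a=cv2.imread('pics/scene0.png'); b=cv2.imread('pics/s17.png')
f=lambda im:cv2.resize(im[200:260,225:305],(400,300),interpolation=cv2.INTER_CUBIC)
cv2.imwrite('pics/c15.png',np.hstack([f(a),f(b)]))
for im in (a,b):
    h=cv2.cvtColor(im,cv2.COLOR_BGR2HSV)[200:240,235:275]; m=(h[...,0]>100)&(h[...,0]<130)&(h[...,1]>110); v,u=np.nonzero(m); print(m.sum(),(u.min()+u.max())/2+235,(v.min()+v.max())/2+200,u.mean()+235,v.mean()+200)
```

```text
79 253.0 220.0 253.34177215189874 220.0126582278481
86 253.0 219.5 253.54651162790697 219.4418604651163
```

View pics/c15.png

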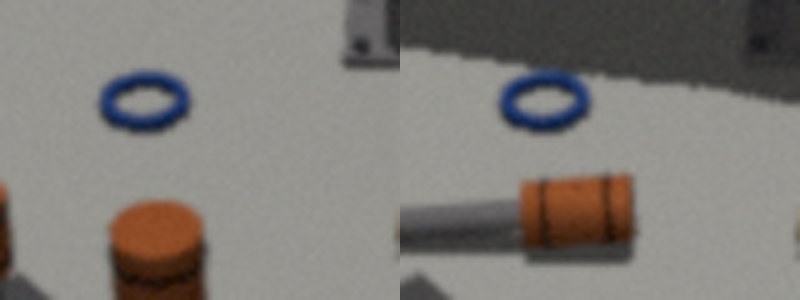

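The seal is in the same place at (253,220). The low score came from the arm's shadow lying next to it. Handing in.

Run:
```python
from workcell import bot
print(bot.job_done());
```

```text
the job is handed in; nothing more can be done
None
```

The pin is threaded down through the upper and then the lower bushing, and I handed the job in at about 18 s with the gripper still holding it at rest.

- **What I did:** I gripped the smallest orange-headed pin, the one in the grey stand, and lifted it out. It hung tilted about 2.7°, so I straightened it against the wall of the upper bushing, centred it again and lowered it.
- **Last checks:**
  - The top of the head is at z ≈ 0.151 m, which leaves a gap of about 10 mm under the head and puts the tip about 12 mm below the lower bushing. The tip itself was out of view; this follows from the head height and the pin's length. The scene view shows the shank between the lugs and entering the lower ring.
  - Before the final descent the pin was vertical to about 0.2°. The wrist force is under 2 N.
  - The seal, valve and cylinder are at their starting image positions. The seal's automatic match scored low because of the arm's shadow, but its measured position agrees to within a pixel.
- **What went wrong:** The two taller loose pins, which are not part of the job, fell over while I worked: one by the time I was above the stand, the other around when I gripped and first raised the pin. I saw no contact force at the wrist and don't know the cause. In the last views both lie still on the bench, clear of the bystanders and the edge.

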